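Find and release the latched channel key of a microscope light source

TASK

The microscope's four-channel light source is switched off at the wall, so its pilot lamps are dark, but one of its four channel keys has been left latched down. Feel along the row from the robot's left to its right, tapping every key lightly with a fingertip, and do not push any raised key so far down that it would latch; when all four have been felt, press the latched key fully once and let it spring up, so that all four stand raised. Leave the flask, the dish, the oil bottle and the slide box standing where they are.

Things in the scene. Friction and masses are not known exactly. Their poses are not given: they have to be found in the camera images.
- light_box: cream housing fixed to the bench, 220 mm deep (x), 300 mm wide (y). Origin: centre of its underside; x away from the operator, y to his left. The front half is a deck 56 mm high with a black key panel (top 59 mm) and a row along y of four light grey push-push keys, 42 mm apart, tops 30 (x) by 24 mm; a sloped face from x = 0 with four dimmer knobs leads up to the lamp house, 104 mm high
- place_1 (a point): fixed point of the housing over the key at the robot's left-hand end (+y) of the row: centre of a key's top face at the height of a raised key, 70 mm above the bench. It does not move with the key. One of the four keys, in any place, is latched: its top stands 3.5 mm lower. Key travel is 7 mm straight down, measured from the raised height
- place_2 (a point): the same for the second key from the left. A raised key starts to move at 2.5 N and needs 1.2 N more for each mm down; let go, it comes back. Pushed 4.7 mm or more (about 8 N) it would latch. The latched key is firm: it does not move below 6.7 N. So a tap of 1 to 4 N stops at 0 to 1.5 mm on a raised key and at 3.5 mm on the latched one
- place_3 (a point): the same for the third key from the left. The latched key lets go when it is pushed 5.6 mm or more below the raised height (about 9 N; 11 N at the bottom, 7 mm) and then rises by its spring as the finger goes up. Pushed down fully once more, it would latch again
- place_4 (a point): the same for the fourth key, at the robot's right-hand end of the row
- flask: loose conical flask, 64 mm across at the foot, with a blue stopper, 115 mm high in all, standing beside the light source to the operator's right; origin at the centre of its foot
- dish: loose closed culture dish with red agar (pink through its clear lid), 90 mm across, 15.5 mm high, lying beside the light source to the operator's left; origin at the centre of its underside
- oil_bottle: loose amber bottle of immersion oil, 28 mm across, 60 mm high, standing in front of the light source; origin at the centre of its foot
- slide_box: loose blue box with a white lid for microscope slides, 35 by 85 mm, 30 mm high, lying in front of the light source; origin at the centre of its underside
There are look-alikes about, which are no part of the job. Leave any purple look-alike of the slide_box alone.

How it is judged:
By the outcome, as a careful person would: the job done as asked, in the order asked, and still so for the second after the job is handed in, with the robot touching nothing.
It also fails if it takes over 48 s, if anything falls off the work surface, if the arm or the gripper's body presses on something with over 40 N, if the wrist force passes 120 N, or if a joint passes its speed limit or range.

ROBOT

A 6-joint arm with a two-finger parallel gripper is mounted at the origin on the work surface. World frame = base frame: x ahead of the robot, y to its left, z up, the work surface at z = 0. Lengths are in m, angles in rad, forces in N, time in s.
With the tool pointing down it reaches from about 0.325 to 1 m from the base axis. Payload 5.1 kg.
Tool frame: the origin (TCP) lies at the centre of the arm's flange, where the gripper is bolted on; the fingertips stand 173 mm ahead of it and the grasp point (between the pads) lies 155 mm ahead of it; z points along the fingers, y is the line along which they close (so a half turn about z gives the same grasp; the last joint's range is limited). The gripper opens to 85 mm and grips with 20 to 120 N. Pads are 22 mm wide; open, the fingers measure 114 mm over their backs; the gripper's body (76 mm by 85 mm) begins 54 mm behind the grasp point. The pads swing forward as they close: fully open they stand 13 mm farther back than shut.
Start: joints at [-1.271, 0.124, 1.65, -0, 1.367, -0.083], TCP at [0.243, -0.603, 0.405] pointing down, gripper open.
Joint ranges: [-2.61, 2.61], [-1.02, 2.33], [0.03, 2.71], [-1.35, 4.49], [0.32, 2.68], [-2.91, 2.91]. Speed limits (rad/s): [2.57, 2.57, 3.14, 3.14, 3.14, 3.14].

INTERFACE

Orientations are given as [roll, pitch, yaw] about the fixed x, y, z axes, in that order (R = Rz(yaw) Ry(pitch) Rx(roll)).
In Python, from plant import state, imaging, job, models gives the robot as it stands. The module is installed in compiled form; this text tells all that it offers.
- The arm moves only by the tool servo_tool, never from a script. Its argument "rows" is a list of rows, each a list of 3 entries, a list of its own where there are three numbers: the shift along the world's x, y, z in cm, then the turn, a rotation vector about the world's x, y, z in rad, then the finger opening in cm, from 0 to 8.54. In form: [[[dx, dy, dz], [ax, ay, az], hand], ...]. A call has exactly 5 rows; each row shifts and turns the commanded pose from where the row before left it; what a row does not reach is not made up. A row lasts 1/12 s, in which the tool goes at most 41.7 mm and 7.16 degrees, less where a joint would pass 70% of its speed; a pose out of reach is approached as far as the arm can. A call with a gripper value outside its range is refused whole. The fingers move at their own pace and stop on an object; "grip_force" is the grip in N (left out, the last holds). Time passes only in rows, so rows that do not move let the fingers close, or fill a call up. It gives the time, the measured TCP pose, the force, the opening and the grip force at its end, in the units of the state.
- state(): the state, without advancing time (a new reading comes with each control period).
- imaging.read_camera(name): name is "side" or "top" or "wrist"; returns a dict with "frame" (400x640x3 uint8, red, green, blue), "fx", "fy", "cx", "cy" (pixels), "k1" (the pictures are not rectified: a ray, as slopes to the right and down, at radius r is drawn at 1 + k1 r^2 times it, then the intrinsics apply), "R" (3x3) and "t" (3): a world point X has camera coordinates R X + t; the wrist camera has in their place "hand_eye" (4x4, takes a point from camera to tool coordinates, whose origin is the TCP and whose axes are the flange's). Camera axes: x right, y down, z forward; pixel columns grow to the right and rows downward; lengths in m; the calibration is good to about 2 mm. A picture is of the moment at which its call begins: read the wrist's pose just before it. There is no depth.
- job.job_done(): hands the job in; it is judged then, once.
Trained networks look in a picture, given as the dict that the camera call returned (one of the last four; its "shot" number tells which), for a name from the list of things; names that differ only in an ending like _2 or _b are one class to them, and where a whole thing is asked for, a point or a joint stands for the part that bears it (a point fixed in the world has none). Each returns a list of dicts, best first, with "conf" (0 to 1); they miss things now and then, are a little off and sometimes report something else, mostly with a low value. They report only what shows in the picture. A call takes as long as a camera call. They do not tell look-alikes from the thing itself.
- models.cut_out(picture, label): "mask" (400x640 bool, what is visible of it) and "extent" ([left, top, right, bottom] in pixels, round what is visible of it).
The state is a dict: "time": time; "joint_positions": joint angles; "joint_vel": joint speeds; "tau": joint torques, N m; "tcp_pos": TCP position; "eef_rot": TCP orientation; "ft_force": force on the tool from outside, world axes, zero at the start; "ft_torque": the same for the moment, N m; "grip_width": finger opening in m; "grip_force": force on a finger pad.
Only numpy, scipy, OpenCV 4.12 (cv2) and the standard library are available. Lean on these libraries where they do the work, as an engineer would, in place of code of your own. Each camera call takes 0.05 s, during which the arm holds its last target. There are 200 camera calls.

## Working session

There is one attempt and no reset: what is moved stays moved. The work goes in short steps, Python scripts to look and compute and a tool call to move; the robot and the scene stay as the last step left them, time stands still between calls to the robot, and variables do not carry over. Pictures are saved under pics/ and viewed, at most 10 in all, crops included, and the job is handed in when it is done.

Besides the shell and the picture viewer there is one more tool, called after "Request:" as name([rows], argument=value, ...), one row to a line, values as JSON. servo_tool: Moves the arm, as the interface text tells. Its arguments: {"type":"object","properties":{"rows":{"type":"array","items":{"type":"array"}},"grip_force":{"type":"number"}},"required":["rows"]}

```bash
mkdir -p pics
cat > h.py <<'E'
import numpy as np, cv2
from plant import state, imaging, job, models
def K(c): return np.array([[c['fx'],0,c['cx']],[0,c['fy'],c['cy']],[0,0,1.]])
def pose(c,s=None):
    if 'R' in c: return np.array(c['R']),np.array(c['t'])
    from scipy.spatial.transform import Rotation as Ro
    T=np.eye(4);T[:3,:3]=Ro.from_euler('xyz',s['eef_rot']).as_matrix();T[:3,3]=s['tcp_pos']
    M=np.linalg.inv(T@np.array(c['hand_eye']));return M[:3,:3],M[:3,3]
def und(c,uv):
    d=(np.array(uv,float)-[c['cx'],c['cy']])/[c['fx'],c['fy']]
    x=d.copy()
    for _ in range(20): x=d/(1+c['k1']*(x**2).sum(-1,keepdims=True))
    return x
def atz(c,uv,z,s=None):
    R,t=pose(c,s);x=und(c,np.atleast_2d(uv));d=np.c_[x,np.ones(len(x))]@R;o=-R.T@t
    return o+d*((z-o[2])/d[:,2])[:,None]
def proj(c,X,s=None):
    R,t=pose(c,s);p=np.atleast_2d(X)@R.T+t;x=p[:,:2]/p[:,2:];x=x*(1+c['k1']*(x**2).sum(1,keepdims=True))
    return x*[c['fx'],c['fy']]+[c['cx'],c['cy']]
E
python3 - <<'E'
from h import *
s=state();print(s)
for n in['top','side']:
    c=imaging.read_camera(n);cv2.imwrite(f'pics/{n}0.png',c['frame'][:,:,::-1])
    R,t=pose(c);print(n,-R.T@t,R[2],c['fx'],c['k1'])
    for l in['light_box','flask','dish','oil_bottle','slide_box','place_1']:
        for d in models.cut_out(c,l)[:3]: print(l,round(d['conf'],2),d['extent'],np.argwhere(d['mask']).mean(0)[::-1].round(1))
E
```

```text
{'time': 0.0, 'joint_positions': array([-1.27060361e+00,  1.24527670e-01,  1.65169242e+00,  6.33040244e-05,
        1.36748393e+00, -8.25971146e-02]), 'joint_vel': array([ 0.00018758,  0.00062125,  0.00031968, -0.001108  , -0.00156675,
        0.00078621]), 'tau': array([ 1.84373238e-05, -4.23611927e+01, -3.65448940e+01, -1.39986173e-04,
        6.95259092e-03, -8.57877950e-06]), 'tcp_pos': array([ 0.24268815, -0.60272603,  0.40342713]), 'eef_rot': array([-3.13949360e+00, -2.35956407e-04,  3.82776735e-01]), 'ft_force': array([ 0.24443628, -0.03074099,  0.15241508]), 'ft_torque': array([-0.03646972, -0.01750588, -0.01526524]), 'grip_force': 0.0, 'grip_width': 0.08542055038645958}
top [0.36105587 0.02880563 1.11158589] [ 0.172799   -0.00285103 -0.98495298] 412.3664697976439 -0.07914430698431081
light_box 0.87 [298.4, 134.6, 428.0, 237.2] [362.2 183.7]
flask 0.9 [428.8, 204.9, 453.3, 225.9] [437.3 214.3]
dish 0.6 [251.6, 181.0, 283.7, 211.7] [267.6 197.9]
oil_bottle 0.62 [393.3, 245.2, 404.4, 258.2] [396.5 251.8]
oil_bottle 0.57 [299.5, 138.8, 425.1, 233.5] [362.  183.7]
slide_box 0.95 
[... 251 characters left out ...]
60.6] [396.5 251.6]
side [ 0.37179476 -0.56894881  0.74120953] [ 0.15095897  0.6559153  -0.73958536] 433.5292611367713 -0.0922123402246269
light_box 0.79 [297.6, 179.5, 444.3, 344.5] [368.5 263.6]
flask 0.83 [338.7, 337.6, 374.2, 389.2] [356.  366.9]
flask 0.68 [301.8, 169.6, 336.8, 198.7] [319.8 183.1]
flask 0.43 [295.0, 179.2, 444.3, 342.6] [368.4 263.5]
dish 0.83 [301.8, 169.5, 340.0, 197.8] [320.1 183. ]
oil_bottle 0.67 [278.8, 309.5, 294.6, 334.9] [284.9 319.5]
slide_box 0.94 [245.8, 151.4, 282.3, 177.2] [263.5 162.3]
slide_box 0.78 [259.7, 223.0, 284.1, 265.8] [273.3 244.6]
slide_box 0.74 [227.9, 181.2, 252.7, 217.0] [239.5 197.6]
place_1 0.86 [295.4, 177.6, 441.9, 340.0] [368.4 263.5]
```

Run:
```python
import cv2
a=cv2.imread('pics/top0.png')[110:300,210:470];b=cv2.imread('pics/side0.png')[140:400,200:480]
cv2.imwrite('pics/top0c.png',cv2.resize(a,None,fx=3,fy=3,interpolation=2))
cv2.imwrite('pics/side0c.png',cv2.resize(b,None,fx=2.3,fy=2.3,interpolation=2))
```

```text
(no output)
```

View pics/top0c.png

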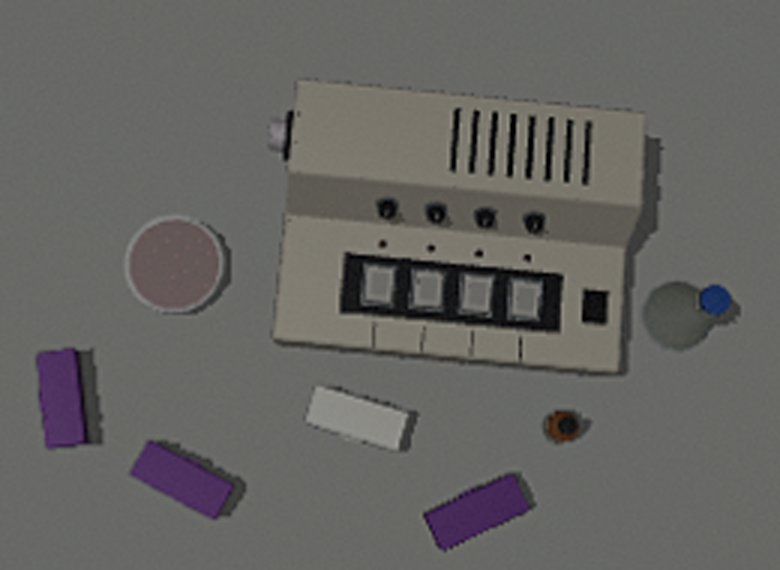

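View pics/side0c.png

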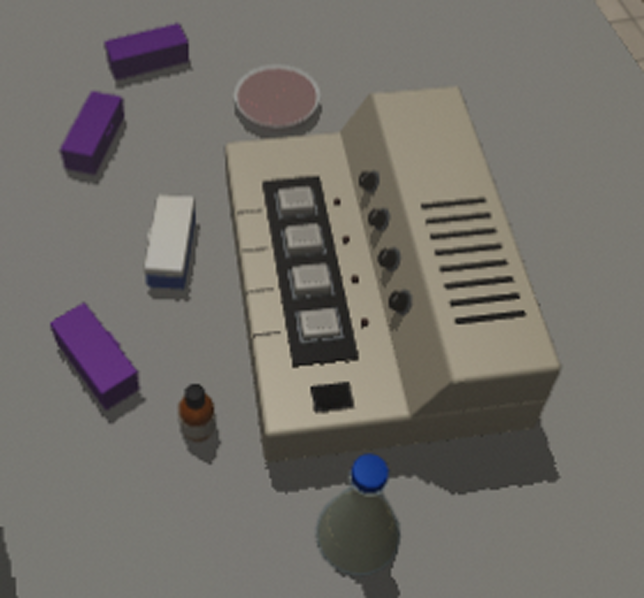

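The top crop shows the keys in a row at crop pixels (378,284), (428,289), (477,295) and (525,299), left to right from the robot. The flask is at (690,310), the dish at (175,263), the oil bottle at (563,425) and the white-lidded slide box at (358,417). The purple boxes are look-alikes. The side view agrees; its keys lie top to bottom, from left to right for the robot. Other things that could pass for a key are the black square switch (595,306), the knobs at y≈215 and the lamp dots at y≈250. The four light grey squares in the black panel fit the description.

Run:
```python
from h import *
P={}
for n,seeds in [('top',[(336,204.7),(352.7,206.3),(369,208.3),(385,209.7)]),('side',[(329,227),(332,243.5),(335.7,261),(338.7,281)])]:
    c=imaging.read_camera(n);g=cv2.cvtColor(c['frame'],cv2.COLOR_RGB2GRAY);print(n)
    big=cv2.resize(g,None,fx=4,fy=4,interpolation=cv2.INTER_CUBIC)
    P[n]=[c,[]]
    for u,v in seeds:
        x,y=int(u*4),int(v*4);w=big[y-44:y+44,x-44:x+44]
        # bright top plate
        t=0.88*np.percentile(w[34:54,34:54],50)
        k,lab,st,cen=cv2.connectedComponentsWithStats((w>t).astype('uint8'))
        i=lab[44,44];m=cen[i]
        uv=((m+[x-44,y-44])+.5)/4-.5
        P[n][1].append(uv);print(uv.round(2),st[i],t,atz(c,uv,.07)[0].round(4))
def tri(i):
    A=[];b=[]
    for c,l in P.values():
        R,t=pose(c);x=und(c,np.atleast_2d(l[i]))[0]
        for k in(0,1): A.append(x[k]*R[2]-R[k]);b.append(t[k]-x[k]*t[2])
    return np.linalg.lstsq(np.array(A),np.array(b),rcond=None)[0]
X=np.array([tri(i) for i in range(4)]);print(X.round(4),np.linalg.norm(np.diff(X,axis=0),axis=1))
c=P['top'][0]
for nm,uv,z in[('flask stopper',(210+716/3,110+300/3),.115),('bottle',(210+568/3,110+425/3),.06),('dish',(267.6,197.9),.0155),('slide',(328.6,249.4),.03)]:print(nm,atz(c,uv,z)[0].round(3))
```

```text
top
[335.86 204.11] [  27   21   38   48 1564] 92.4 [ 0.5187 -0.031   0.07  ]
[352.15 205.81] [  26   20   38   48 1568] 91.52 [ 0.5147 -0.0727  0.07  ]
[368.53 207.38] [  24   18   41   48 1592] 90.64 [ 0.5109 -0.1146  0.07  ]
[384.74 209.06] [  25   20   41   50 1602] 89.76 [ 0.5069 -0.1561  0.07  ]
side
[328.25 225.64] [  13   22   60   37 1817] 110.88 [ 0.5188 -0.0359  0.07  ]
[331.43 242.13] [  13   20   62   40 1981] 112.64 [ 0.5151 -0.0774  0.07  ]
[334.8  259.78] [  11   21   65   41 2143] 115.28 [ 0.5113 -0.1192  0.07  ]
[338.4  279.54] [  13   18   66   44 2378] 117.04 [ 0.507  -0.1628  0.07  ]
[[ 0.5198 -0.0314  0.0643]
 [ 0.5159 -0.0733  0.0643]
 [ 0.5121 -0.1154  0.0644]
 [ 0.5084 -0.1576  0.0616]] [0.04206965 0.04230753 0.04250071]
flask stopper [ 0.499 -0.307  0.115]
bottle [ 0.399 -0.193  0.06 ]
dish [0.542 0.15  0.016]
slide [ 0.405 -0.014  0.03 ]
```

Request:
servo_tool([
  [[1.7,3.55,0],[0,0,-0.095],0],
  [[1.7,3.55,0],[0,0,-0.095],0],
  [[1.7,3.55,0],[0,0,-0.095],0],
  [[1.7,3.55,0],[0,0,-0.095],0],
  [[1.7,3.55,0],[0,0,-0.095],0],
], grip_force=20)

```text
time: 1.22
tcp_pos: [0.3281, -0.4238, 0.4048]
eef_rot: [3.141, -0.0, -0.098]
ft_force: [0.9, -0.5, -0.4]
grip_width: 0.0254
grip_force: 0.0
```

Request:
servo_tool([
  [[1.7,3.55,0],[0,0,0],0],
  [[1.7,3.55,0],[0,0,0],0],
  [[1.7,3.55,0],[0,0,0],0],
  [[1.7,3.55,0],[0,0,0],0],
  [[1.7,3.55,0],[0,0,0],0],
])

```text
time: 1.63
tcp_pos: [0.413, -0.2461, 0.405]
eef_rot: [3.141, -0.001, -0.093]
ft_force: [1.1, -0.5, 1.0]
grip_width: -0.0004
grip_force: 0.0
```

Request:
servo_tool([
  [[1.7,3.55,0],[0,0,0],0],
  [[1.7,3.55,0],[0,0,0],0],
  [[1.7,3.55,0],[0,0,0],0],
  [[1.7,3.55,0],[0,0,0],0],
  [[1.7,3.55,0],[0,0,0],0],
])

```text
time: 2.05
tcp_pos: [0.4981, -0.0684, 0.4052]
eef_rot: [3.141, -0.001, -0.092]
ft_force: [1.7, -0.5, -0.2]
grip_width: -0.0005
grip_force: 0.0
```

Request:
servo_tool([
  [[2.1,3.5,0],[0,0,0],0],
  [[0,0,-4],[0,0,0],0],
  [[0,0,-4],[0,0,0],0],
  [[0,0,-4],[0,0,0],0],
  [[0,0,-2],[0,0,0],0],
])

```text
time: 2.47
tcp_pos: [0.5169, -0.0346, 0.2596]
eef_rot: [-3.141, 0.007, -0.091]
ft_force: [-0.1, 0.5, 0.1]
grip_width: 0.0003
grip_force: 0.0
```

Run:
```python
from h import *
s=state();print(s['tcp_pos'],s['ft_force'])
c=imaging.read_camera('side')
t=s['tcp_pos']-[0,0,.173]
print(proj(c,[t,[.519,-.033,.07]]))
a=c['frame'][180:320,270:420,::-1];cv2.imwrite('pics/s1.png',cv2.resize(a,None,fx=4,fy=4,interpolation=2))
```

```text
[ 0.51689248 -0.03455326  0.2596343 ] [-0.14735616  0.50890614  0.05851627]
[[327.36681429 219.94451292]
 [328.0070966  224.54456017]]
```

View pics/s1.png

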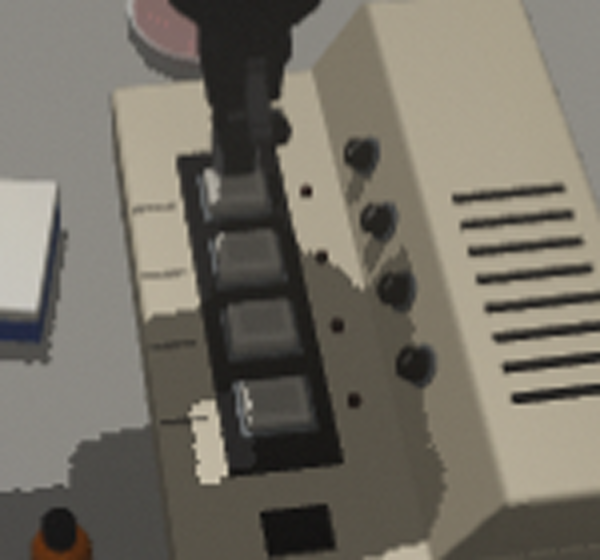

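The crop shows the closed fingertip over key 1, tip at about (235,165) with the key at (235,190). I'll let it settle before tapping.

Request:
servo_tool([
  [[0,0,0],[0,0,0],0],
  [[0,0,0],[0,0,0],0],
  [[0,0,0],[0,0,0],0],
  [[0,0,0],[0,0,0],0],
  [[0,0,0],[0,0,0],0],
])

```text
time: 2.93
tcp_pos: [0.5195, -0.0357, 0.267]
eef_rot: [3.141, -0.004, -0.092]
ft_force: [0.1, 0.3, -0.1]
grip_width: -0.0
grip_force: 0.0
```

Request:
servo_tool([
  [[0,0.25,-0.6],[0,0,0],0],
  [[0,0,-0.6],[0,0,0],0],
  [[0,0,-0.3],[0,0,0],0],
  [[0,0,-0.2],[0,0,0],0],
  [[0,0,0],[0,0,0],0],
])

```text
time: 3.35
tcp_pos: [0.5184, -0.0329, 0.2467]
eef_rot: [-3.141, 0.002, -0.092]
ft_force: [-0.5, 0.4, -0.8]
grip_width: -0.0
grip_force: 0.0
```

Request:
servo_tool([
  [[0,0,-0.1],[0,0,0],0],
  [[0,0,-0.1],[0,0,0],0],
  [[0,0,0],[0,0,0],0],
  [[0,0,0],[0,0,0],0],
  [[0,0,0],[0,0,0],0],
])

```text
time: 3.77
tcp_pos: [0.5188, -0.033, 0.2459]
eef_rot: [3.142, -0.0, -0.092]
ft_force: [0.4, 0.3, -0.1]
grip_width: -0.0003
grip_force: 0.0
```

Request:
servo_tool([
  [[0,0,-0.05],[0,0,0],0],
  [[0,0,-0.05],[0,0,0],0],
  [[0,0,-0.05],[0,0,0],0],
  [[0,0,0],[0,0,0],0],
  [[0,0,0],[0,0,0],0],
])

```text
time: 4.18
tcp_pos: [0.5187, -0.033, 0.2442]
eef_rot: [-3.142, 0.0, -0.092]
ft_force: [-0.5, 0.8, 0.3]
grip_width: 0.0002
grip_force: 0.0
```

Request:
servo_tool([
  [[0,0,-0.05],[0,0,0],0],
  [[0,0,-0.05],[0,0,0],0],
  [[0,0,0],[0,0,0],0],
  [[0,0,0],[0,0,0],0],
  [[0,0,0],[0,0,0],0],
])

```text
time: 4.6
tcp_pos: [0.5188, -0.033, 0.2435]
eef_rot: [3.142, -0.0, -0.092]
ft_force: [-1.2, 0.2, 2.2]
grip_width: -0.0002
grip_force: 1.2
```

Request:
servo_tool([
  [[0,0,-0.05],[0,0,0],0],
  [[0,0,0],[0,0,0],0],
  [[0,0,0],[0,0,0],0],
  [[0,0,0],[0,0,0],0],
  [[0,0,0],[0,0,0],0],
])

```text
time: 5.02
tcp_pos: [0.5188, -0.033, 0.2429]
eef_rot: [3.142, -0.0, -0.092]
ft_force: [-1.5, 0.0, 2.7]
grip_width: -0.0001
grip_force: 1.6
```

Key 1 is raised: contact at TCP 0.2432, i.e. tip at about 0.070. Next is key 2.

Request:
servo_tool([
  [[0,0,0.5],[0,0,0],0],
  [[0,0,0.5],[0,0,0],0],
  [[-0.19,-2.1,0],[0,0,0],0],
  [[-0.19,-2.1,0],[0,0,0],0],
  [[0,0,-0.2],[0,0,0],0],
])

```text
time: 5.43
tcp_pos: [0.5152, -0.077, 0.2516]
eef_rot: [3.14, -0.002, -0.094]
ft_force: [0.2, -0.3, -0.2]
grip_width: -0.0001
grip_force: 0.0
```

Request:
servo_tool([
  [[0,0,-0.3],[0,0,0],0],
  [[0,0,-0.2],[0,0,0],0],
  [[0,0,-0.15],[0,0,0],0],
  [[0,0,0],[0,0,0],0],
  [[0,0,0],[0,0,0],0],
])

```text
time: 5.85
tcp_pos: [0.5149, -0.0744, 0.244]
eef_rot: [-3.141, 0.0, -0.091]
ft_force: [0.1, -0.4, 0.4]
grip_width: 0.0004
grip_force: 0.0
```

Request:
servo_tool([
  [[0,0,-0.05],[0,0,0],0],
  [[0,0,-0.05],[0,0,0],0],
  [[0,0,-0.03],[0,0,0],0],
  [[0,0,0],[0,0,0],0],
  [[0,0,0],[0,0,0],0],
])

```text
time: 6.27
tcp_pos: [0.5151, -0.0748, 0.2432]
eef_rot: [-3.141, -0.0, -0.092]
ft_force: [-0.2, 2.2, 3.3]
grip_width: -0.0001
grip_force: 1.3
```

Key 2 is raised too (3.3 N at 0.2432). Next is key 3.

Request:
servo_tool([
  [[0,0,0.5],[0,0,0],0],
  [[0,0,0.5],[0,0,0],0],
  [[-0.19,-2.1,0],[0,0,0],0],
  [[-0.19,-2.1,0],[0,0,0],0],
  [[0,0,-0.2],[0,0,0],0],
])

```text
time: 6.68
tcp_pos: [0.5114, -0.1192, 0.2521]
eef_rot: [3.14, -0.002, -0.094]
ft_force: [-0.3, -0.3, -0.0]
grip_width: -0.0001
grip_force: 0.0
```

Request:
servo_tool([
  [[0,0,-0.3],[0,0,0],0],
  [[0,0,-0.2],[0,0,0],0],
  [[0,0,-0.15],[0,0,0],0],
  [[0,0,0],[0,0,0],0],
  [[0,0,0],[0,0,0],0],
])

```text
time: 7.1
tcp_pos: [0.5111, -0.1164, 0.2441]
eef_rot: [-3.141, 0.001, -0.091]
ft_force: [-0.5, 0.0, 0.7]
grip_width: -0.0001
grip_force: 0.0
```

Request:
servo_tool([
  [[0,0,-0.05],[0,0,0],0],
  [[0,0,-0.05],[0,0,0],0],
  [[0,0,-0.05],[0,0,0],0],
  [[0,0,0],[0,0,0],0],
  [[0,0,0],[0,0,0],0],
])

```text
time: 7.52
tcp_pos: [0.5113, -0.1168, 0.2433]
eef_rot: [-3.141, -0.0, -0.092]
ft_force: [-0.1, 2.7, 2.4]
grip_width: -0.0005
grip_force: 1.3
```

Key 3 is raised (contact at 0.2433). Next is key 4.

Request:
servo_tool([
  [[0,0,0.5],[0,0,0],0],
  [[0,0,0.5],[0,0,0],0],
  [[-0.19,-2.1,0],[0,0,0],0],
  [[-0.19,-2.1,0],[0,0,0],0],
  [[0,0,-0.2],[0,0,0],0],
])

```text
time: 7.93
tcp_pos: [0.5076, -0.1613, 0.2523]
eef_rot: [3.139, -0.002, -0.094]
ft_force: [-0.4, 0.0, 0.5]
grip_width: 0.0001
grip_force: 0.0
```

Request:
servo_tool([
  [[0,0,-0.3],[0,0,0],0],
  [[0,0,-0.2],[0,0,0],0],
  [[0,0,-0.15],[0,0,0],0],
  [[0,0,0],[0,0,0],0],
  [[0,0,0],[0,0,0],0],
])

```text
time: 8.35
tcp_pos: [0.5073, -0.1584, 0.2441]
eef_rot: [-3.141, 0.001, -0.091]
ft_force: [0.4, 0.7, -0.3]
grip_width: -0.0005
grip_force: 0.0
```

Request:
servo_tool([
  [[0,0,-0.05],[0,0,0],0],
  [[0,0,-0.05],[0,0,0],0],
  [[0,0,-0.05],[0,0,0],0],
  [[0,0,0],[0,0,0],0],
  [[0,0,0],[0,0,0],0],
])

```text
time: 8.77
tcp_pos: [0.5074, -0.1589, 0.2429]
eef_rot: [-3.142, -0.0, -0.092]
ft_force: [0.4, -0.4, 0.1]
grip_width: -0.0003
grip_force: 0.0
```

No contact at the raised height, so I'll go on down gently to where the latched top should be (~0.2397).

Request:
servo_tool([
  [[0,0,-0.1],[0,0,0],0],
  [[0,0,-0.1],[0,0,0],0],
  [[0,0,-0.05],[0,0,0],0],
  [[0,0,0],[0,0,0],0],
  [[0,0,0],[0,0,0],0],
])

```text
time: 9.18
tcp_pos: [0.5073, -0.159, 0.2403]
eef_rot: [-3.142, 0.0, -0.092]
ft_force: [0.7, 0.0, -0.3]
grip_width: -0.0003
grip_force: 0.0
```

Request:
servo_tool([
  [[0,0,-0.05],[0,0,0],0],
  [[0,0,-0.03],[0,0,0],0],
  [[0,0,-0.03],[0,0,0],0],
  [[0,0,0],[0,0,0],0],
  [[0,0,0],[0,0,0],0],
])

```text
time: 9.6
tcp_pos: [0.5075, -0.159, 0.2398]
eef_rot: [3.142, -0.0, -0.092]
ft_force: [-2.4, 0.9, 5.6]
grip_width: 0.0002
grip_force: 2.7
```

Key 4 gives firm contact at 0.2398, 3.4 mm lower, so it is the latched one. I'll lift off and then press it fully.

Request:
servo_tool([
  [[0,0,0.5],[0,0,0],0],
  [[0,0,0.3],[0,0,0],0],
  [[0,0,0],[0,0,0],0],
  [[0,0,-0.4],[0,0,0],0],
  [[0,0,-0.3],[0,0,0],0],
])

```text
time: 10.02
tcp_pos: [0.5073, -0.1589, 0.24]
eef_rot: [3.142, -0.0, -0.092]
ft_force: [-0.5, 0.8, 0.3]
grip_width: -0.0001
grip_force: 0.3
```

Request:
servo_tool([
  [[0,0,-0.15],[0,0,0],0],
  [[0,0,-0.15],[0,0,0],0],
  [[0,0,-0.15],[0,0,0],0],
  [[0,0,-0.05],[0,0,0],0],
  [[0,0,0],[0,0,0],0],
])

```text
time: 10.43
tcp_pos: [0.5076, -0.159, 0.2365]
eef_rot: [-3.141, 0.001, -0.092]
ft_force: [-4.4, 2.2, 10.1]
grip_width: 0.0
grip_force: 5.3
```

Request:
servo_tool([
  [[0,0,-0.05],[0,0,0],0],
  [[0,0,-0.03],[0,0,0],0],
  [[0,0,0],[0,0,0],0],
  [[0,0,0],[0,0,0],0],
  [[0,0,0],[0,0,0],0],
])

```text
time: 10.85
tcp_pos: [0.5076, -0.159, 0.2364]
eef_rot: [-3.141, 0.001, -0.092]
ft_force: [-6.2, 2.2, 13.9]
grip_width: -0.0003
grip_force: 7.1
```

Request:
servo_tool([
  [[0,0,0.3],[0,0,0],0],
  [[0,0,0.4],[0,0,0],0],
  [[0,0,1],[0,0,0],0],
  [[0,0,2],[0,0,0],0],
  [[0,0,2],[0,0,0],0],
])

```text
time: 11.27
tcp_pos: [0.5068, -0.1587, 0.2909]
eef_rot: [-3.141, 0.003, -0.092]
ft_force: [-0.1, -0.3, 0.3]
grip_width: 0.0001
grip_force: 0.0
```

Request:
servo_tool([
  [[0,0,3],[0,0,0],0],
  [[0,0,4],[0,0,0],0],
  [[-1,-4,0],[0,0,0],0],
  [[-1,-4,0],[0,0,0],0],
  [[-1,-4,0],[0,0,0],0],
])

```text
time: 11.68
tcp_pos: [0.4772, -0.2797, 0.3629]
eef_rot: [3.14, -0.002, -0.09]
ft_force: [0.9, -0.7, -0.1]
grip_width: 0.0
grip_force: 0.0
```

Request:
servo_tool([
  [[-1,-4,0],[0,0,0],0],
  [[-1,-4,0],[0,0,0],0],
  [[-1,-4,0],[0,0,0],0],
  [[-1,-4,0],[0,0,0],0],
  [[0,0,0],[0,0,0],0],
])

```text
time: 12.1
tcp_pos: [0.4351, -0.4445, 0.3612]
eef_rot: [3.139, 0.001, -0.098]
ft_force: [-1.1, 0.5, 0.9]
grip_width: -0.0001
grip_force: 0.0
```

Run:
```python
from h import *
c=imaging.read_camera('top');a=c['frame'][110:300,210:470,::-1]
d=imaging.read_camera('side');b=d['frame'][140:400,200:480,::-1]
for n,c2 in(('top',c),('side',d)):
    old=cv2.imread(f'pics/{n}0.png').astype(int);diff=np.abs(old-c2['frame'][:,:,::-1]).max(2)
    print(n,(diff>40).sum())
a=cv2.resize(a,(0,0),fx=2,fy=2);b=cv2.resize(b[60:],(0,0),fx=1,fy=1)
o=np.zeros((400,800,3),'uint8');o[:380,:520]=a;o[:200,520:]=b;cv2.imwrite('pics/end.png',o)
```

```text
top 24738
side 177779
```

View pics/end.png

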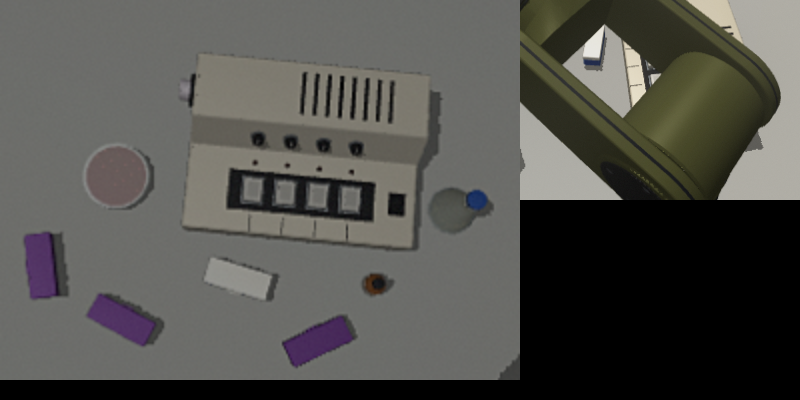

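The top view shows everything standing where it was. The arm blocks the side camera, so I'll clear it and check key 4's height.

Request:
servo_tool([
  [[-3,-2.6,0.8],[0,0,0],0],
  [[-3,-2.6,0.8],[0,0,0],0],
  [[-3,-2.6,0.8],[0,0,0],0],
  [[-3,-2.6,0.8],[0,0,0],0],
  [[-3,-2.6,0.8],[0,0,0],0],
])

```text
time: 12.62
tcp_pos: [0.2871, -0.5684, 0.4018]
eef_rot: [-3.141, -0.0, -0.09]
ft_force: [0.6, 0.4, 0.2]
grip_width: -0.0001
grip_force: 0.0
```

Request:
servo_tool([
  [[-3,-2.6,0],[0,0,0],0],
  [[-1.2,-1,0],[0,0,0],0],
  [[0,0,0],[0,0,0],0],
  [[0,0,0],[0,0,0],0],
  [[0,0,0],[0,0,0],0],
])

```text
time: 13.03
tcp_pos: [0.2467, -0.6038, 0.401]
eef_rot: [-3.14, -0.0, -0.091]
ft_force: [-1.0, -0.6, -0.4]
grip_width: -0.0002
grip_force: 0.0
```

Run:
```python
from h import *
d=imaging.read_camera('side');old=cv2.imread('pics/side0.png');new=d['frame'][:,:,::-1]
diff=np.abs(old.astype(int)-new).max(2);ys,xs=np.nonzero(diff[140:,200:480]>40);print(len(xs),xs.mean()+200 if len(xs) else 0,ys.mean()+140 if len(xs) else 0)
f=lambda a:cv2.resize(a[210:300,300:365],None,fx=6,fy=6,interpolation=2)
cv2.imwrite('pics/cmp.png',np.hstack([f(old),f(np.ascontiguousarray(new))]))
```

```text
45 308.77777777777777 303.35555555555555
```

View pics/cmp.png

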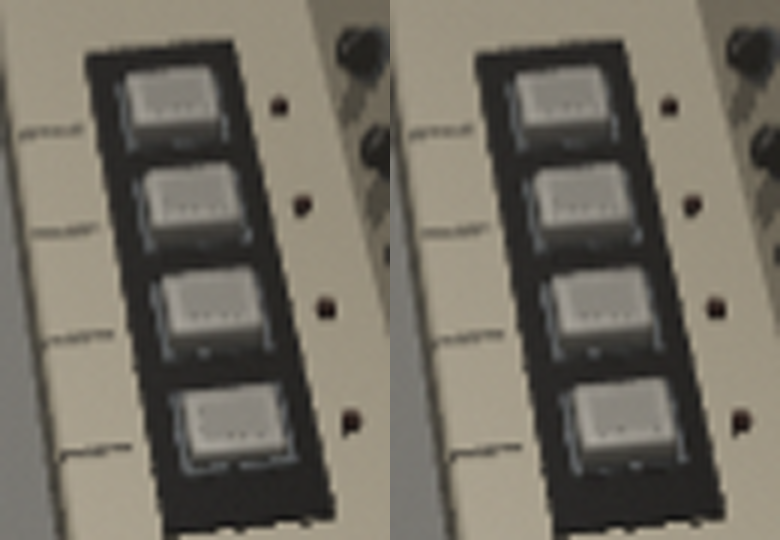

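In the before view (left), key 4 at (235,420) sits low with its rim showing all round. In the after view (right), key 4 at (625,415) stands raised like the other three.

```bash
python3 -c "
from plant import job;print(job.job_done())"
```

```text
the job is handed in; nothing more can be done
None
```

I tapped all four keys from left to right and found the fourth (right-hand end) latched; one full press released it, so all four now stand raised, nothing else was moved, and the job is handed in at about 13 s.

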